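# Pack two glass baubles into a sliding-lid shipping case

### The job

Slide the flush grey lid of the wooden shipping case fully open (it has no handle, so press on it and drag it), then gently set the red bauble upright in the red pocket and the blue bauble upright in the blue pocket, and finally slide the lid fully shut over them. The baubles are thin glass: do not drop, knock over, squeeze hard or push them down, and leave the amber bauble in its pocket and the other things on the table where they are.

Things in the scene. Friction and masses are not known exactly. Their poses are not given: they have to be found in the camera images.
- case: plywood shipping case, fixed, 238 (x) x 204 (y) x 72 mm high, walls 6 mm; origin: centre of underside. Its -x half (nearer the robot) is a bay, 112 (x) x 192 (y) mm inside (3 mm ledges at its sides under the lid), with three pockets in a row at x = -57, y = -62, 0, +62 mm. Gaps: 10 mm between balls, 30 mm beside a ball to the case's -x and +x. Its +x half: closed deck 64 mm above the table
- lid (a joint): slide of the lid in m along the case's +x axis: 0 = fully shut over the bay, 0.113 = fully open over the deck. Sliding friction about 1.2 N; it stays where it is left
- lid_mid (a point): middle of the upper face of the lid, 72 mm above the table, level with the case walls: flat grey plate 112 (x) x 191 (y) x 6 mm with five flush dark rubber ribs (84 mm long) in its middle, no handle. Held firmly from below; it follows closed fingertips pressed on it with 5 to 15 N and moved along the case's x axis. Clears seated baubles by under 2 mm; open, it lies on the deck
- red_bauble: red glass bauble: ball of 52 mm diameter, about 40 g, with a flat brass foot ring (18 mm across) below and a brass cap with a wire loop above (58 mm high in all). Origin: centre of the underside of the foot, z up through the cap; ball centre 26 mm above the origin. Fragile: grip lightly (it breaks if the two pads press over 50 N each), at ball-centre height
- blue_bauble: blue glass bauble: ball of 52 mm diameter, about 40 g, with a flat brass foot ring (18 mm across) below and a brass cap with a wire loop above (58 mm high in all). Origin: centre of the underside of the foot, z up through the cap; ball centre 26 mm above the origin. Fragile: grip lightly (it breaks if the two pads press over 50 N each), at ball-centre height
- amber_bauble: amber glass bauble like the red one, same size and origin. It already sits in the amber (yellow) pocket, to be left there
- red_seat (a point): centre of the floor of the red pocket, 6 mm above the table; the origin of a seated red bauble lies here (within 2 mm). The pocket is a round pad 60 mm across with a conical 45-degree dimple, 25 mm across at its floor, 43 mm at its rim, rim 8.5 mm above this point; it centres the ball. Axes parallel to the case's
- blue_seat (a point): centre of the floor of the blue pocket, 6 mm above the table; the origin of a seated blue bauble lies here (within 2 mm). The pocket is a round pad 60 mm across with a conical 45-degree dimple, 25 mm across at its floor, 43 mm at its rim, rim 8.5 mm above this point; it centres the ball. Axes parallel to the case's
- amber_seat (a point): the same for the amber (yellow) pocket, which holds the amber bauble
- rubber_stamp: bystander near a bauble: wooden-handled rubber stamp, 27 x 62 x 75 mm high, origin at the centre of its underside, long side along its y
- bulldog_clip: bystander near a bauble: black bulldog clip, 46 x 32 x 28 mm, origin at the centre of its underside
- glue_stick: bystander near a bauble: upright glue stick with a purple cap, diameter 26 mm, 96 mm high, origin at the centre of its underside
- moistener: bystander near a bauble: upright green bottle with a white cap, diameter 33 mm, 95 mm high, origin at the centre of its underside
- stapler: bystander: red and black stapler behind the case, 36 x 150 x 53 mm, origin at the centre of its underside
- red_pocket: the red dimpled pocket pad itself (origin at the centre of its underside, 2 mm below its seat point)
- blue_pocket: the blue dimpled pocket pad itself (origin at the centre of its underside, 2 mm below its seat point)
- amber_pocket: the amber dimpled pocket pad itself (origin at the centre of its underside, 2 mm below its seat point)
Not all that is in view belongs to the job. What is shaped like the blue_bauble but green, pink or turquoise is not meant.

How it is judged:
By the outcome, as a careful person would: the job done as asked, in the order asked, and still so for the second after the job is handed in, with the robot touching nothing.
It also fails if it takes over 69 s, if anything falls off the work surface, if the arm or the gripper's body presses on something with over 40 N, if the wrist force passes 120 N, or if a joint passes its speed limit or range.

### The arm

A 6-joint arm with a two-finger parallel gripper is mounted at the origin on a cart in front of the work surface, level with it; the furniture and walls round the work are solid. World frame = base frame: x ahead of the robot, y to its left, z up, the work surface at z = 0. Lengths are in m, angles in degrees, forces in N, time in s.
With the tool pointing down it reaches from about 0.4 to 0.825 m from the base axis. Payload 7 kg.
Tool frame: the origin (TCP) lies midway between the tips of the shut fingers; the grasp point (between the pads) lies 19 mm behind it; z points along the fingers, y is the line along which they close (so a half turn about z gives the same grasp; the last joint's range is limited). The gripper opens to 88 mm and grips with 3 to 60 N. Pads are 19 mm wide; open, the fingers measure 130 mm over their backs; the gripper's body (78 mm by 193 mm) begins 47 mm behind the grasp point.
Start: joints at [81.881, 20.546, 0.682, 0, -70.136, -16.507], TCP at [0.281, 0.614, 0.227] pointing down, gripper open.
Joint ranges: [-176.03, 176.03], [-82.01, 121.73], [-58.28, 71.71], [-173.87, 95.51], [-174.79, -0.11], [-173.66, 173.66]. Speed limits (degrees/s): [136.94, 136.94, 172.46, 180, 180, 180].

### API

Orientations are given as [roll, pitch, yaw] about the fixed x, y, z axes, in that order (R = Rz(yaw) Ry(pitch) Rx(roll)).
In Python, from plant import telemetry, viewer, workorder gives the robot as it stands. The module is installed in compiled form; this text tells all that it offers.
- The arm moves only by the tool carry_out, never from a script. Its argument "rows" is a list of rows, each a list of 6 numbers: the shift along the tool's x, y, z in m, then the turn, a rotation vector about the tool's x, y, z in rad. In form: [[tx, ty, tz, ax, ay, az], ...]. A call has 1 to 8 rows; each row is the pose to reach, as a shift and turn from the pose commanded when the call began, along the tool's axes at that moment; what a row does not reach only later rows make up. A row lasts 1/8 s, in which the tool goes at most 62.5 mm and 10.7 degrees, less where a joint would pass 70% of its speed; a pose out of reach is approached as far as the arm can. A call with a gripper value outside its range is refused whole. "grip" is the gripper's target within -1 to 1 (fully open at 1, half-way at 0, shut at -1), set as the call begins (left out, the last holds). The fingers move at their own pace and stop on an object; the grip force is fixed at half the most. Time passes only in rows, so rows that repeat a pose let the fingers close. It gives the time, the measured TCP pose, the force, the opening and the grip force at its end, in the units of the state.
- telemetry.get_obs(): the state, without advancing time (a new reading comes with each control period).
- viewer.snapshot(name): name is "scene" or "side" or "wrist"; returns the picture (400x640x3 uint8, red, green, blue); there is no depth.
- viewer.camera_info(name): a dict with "intrinsics" (3x3 intrinsics, pixels), "extrinsics" (4x4, takes a point from camera to world coordinates); the wrist camera has in their place "tool_from_camera" (4x4, takes a point from camera to tool coordinates, whose origin is the TCP and whose axes are the flange's). Camera axes: x right, y down, z forward; pixel columns grow to the right and rows downward; lengths in m; the calibration is good to about 2 mm. A picture is of the moment at which its call begins: read the wrist's pose just before it. camera_info takes no time and is no camera call.
- workorder.close_job(): hands the job in; it is judged then, once.
The state is a dict: "clock": time; "joint_pos": joint angles; "qvel": joint speeds; "tau": joint torques, N m; "tool_pos": TCP position; "orientation": TCP orientation; "force": force on the tool from outside, world axes, zero at the start; "moment": the same for the moment, N m; "opening": finger opening in m; "gripper_force": force on a finger pad.
Only numpy, scipy, OpenCV 4.12 (cv2) and the standard library are available. Lean on these libraries where they do the work, as an engineer would, in place of code of your own. Each camera call takes 0.05 s, during which the arm holds its last target. There are 200 camera calls.

## Working session

There is one attempt and no reset: what is moved stays moved. The work goes in short steps, Python scripts to look and compute and a tool call to move; the robot and the scene stay as the last step left them, time stands still between calls to the robot, and variables do not carry over. Pictures are saved under pics/ and viewed, at most 10 in all, crops included, and the job is handed in when it is done.

Besides the shell and the picture viewer there is one more tool, called after "Emit:" as name(argument=value, ...) on one line, values as JSON. carry_out: Moves the arm, as the interface text tells. Its arguments: {"type":"object","properties":{"rows":{"type":"array"},"grip":{"type":"number"}},"required":["rows"]}

```bash
mkdir -p pics; python3 - <<'E'
from plant import telemetry, viewer
import cv2, numpy as np
o=telemetry.get_obs()
for k,v in o.items(): print(k,np.round(v,4))
for n in("scene","side","wrist"):
    im=viewer.snapshot(n); cv2.imwrite(f"pics/{n}0.png",im[:,:,::-1]); ci=viewer.camera_info(n)
    for k,v in ci.items(): print(n,k,np.round(v,4).tolist() if not isinstance(v,str) else v)
a=[cv2.imread(f"pics/{n}0.png") for n in("scene","side")]
cv2.imwrite("pics/a.png",cv2.resize(np.vstack(a),(480,600)) if 0 else np.vstack(a)[:, :][:800])
E
```

```text
clock 0.0
joint_pos [ 8.18812e+01  2.05899e+01  6.33700e-01 -2.01000e-02 -7.01354e+01
 -1.65062e+01]
qvel [ 0.0256  0.0182  0.0622 -0.0759  0.0205 -0.0251]
tau [ 3.00000e-03 -5.82720e+01  2.93054e+01  6.99720e+00  7.00000e-03
 -1.00000e-04]
tool_pos [0.2811 0.6132 0.2256]
orientation [ 1.799069e+02 -7.900000e-03 -2.463190e+01]
force [-0.0479  0.2575  0.4414]
moment [-0.0413  0.0181  0.0118]
gripper_force 0.0
opening 0.0876
scene intrinsics [[454.7469, 0.0, 318.1904], [0.0, 454.7469, 196.3711], [0.0, 0.0, 1.0]]
scene extrinsics [[0.6208, -0.3268, 0.7126, -0.3963], [-0.784, -0.2665, 0.5607, -0.7586], [0.0067, -0.9067, -0.4217, 0.6376], [0.0, 0.0, 0.0, 1.0]]
side intrinsics [[453.3255, 0.0, 316.8096], [0.0, 453.3255, 196.1537], [0.0, 0.0, 1.0]]
side extrinsics [[0.996, -0.0357, 0.0823, 0.4265], [-0.0896, -0.3505, 0.9323, -1.4267], [-0.0044, -0.9359, -0.3523, 0.6227], [0.0, 0.0, 0.0, 1.0]]
wrist intrinsics [[351.0206, 0.0, 316.1466], [0.0, 351.0206, 203.0826], [0.0, 0.0, 1.0]]
wrist tool_from_camera [[0.0004, -0.9609, -0.2768, 0.0746], [1.0, 0.0003, 0.0004, -0.0007], [-0.0003, -0.2768, 0.9609, -0.1587], [0.0, 0.0, 0.0, 1.0]]
```

View pics/scene0.png

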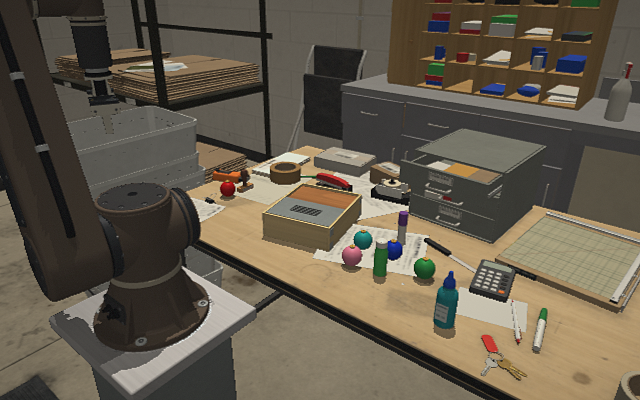

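View pics/side0.png

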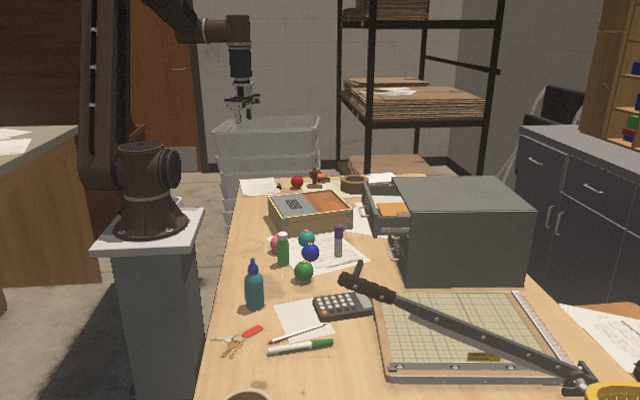

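The scene view shows the case near (312,215), the red bauble at (228,188) and the blue one at (393,250). The side view shows the case near (310,208), red at (297,182) and blue at (310,252).

```bash
cat > h.py <<'E'
import cv2, numpy as np
from plant import telemetry, viewer
from scipy.spatial.transform import Rotation as R
def cam(n,obs=None):
    c=viewer.camera_info(n); K=np.array(c["intrinsics"])
    if n!="wrist": return K,np.array(c["extrinsics"])
    T=np.eye(4); T[:3,:3]=R.from_euler("xyz",obs["orientation"],degrees=True).as_matrix(); T[:3,3]=obs["tool_pos"]
    return K,T@np.array(c["tool_from_camera"])
def ray(C,p):
    K,T=C; d=T[:3,:3]@np.linalg.inv(K)@[p[0],p[1],1.]; return T[:3,3],d/np.linalg.norm(d)
def plane(C,p,z):
    o,d=ray(C,p); return o+d*(z-o[2])/d[2]
def tri(rs):
    A=[np.eye(3)-np.outer(d,d) for o,d in rs]
    x=np.linalg.solve(sum(A),sum(a@o for a,(o,d) in zip(A,rs))); return x,[np.linalg.norm(a@(x-o)) for a,(o,d) in zip(A,rs)]
def blob(im,col,roi):
    x0,y0,x1,y1=roi; h=cv2.cvtColor(im,cv2.COLOR_RGB2HSV)
    m=((cv2.inRange(h,(0,150,60),(8,255,255))|cv2.inRange(h,(172,150,60),(180,255,255))) if col=="red" else cv2.inRange(h,(112,130,40),(130,255,255)))
    s=np.zeros_like(m); s[y0:y1,x0:x1]=m[y0:y1,x0:x1]
    cs,_=cv2.findContours(s,cv2.RETR_EXTERNAL,cv2.CHAIN_APPROX_NONE); c=max(cs,key=cv2.contourArea)
    return cv2.minEnclosingCircle(c),cv2.contourArea(c)
E
python3 - <<'E'
from h import *
I={n:cv2.imread(f"pics/{n}0.png")[:,:,::-1].copy() for n in("scene","side")}
for col,a,b in(("red",(205,170,240,205),(285,170,304,194)),("blue",(380,235,408,268),(298,238,324,268))):
    p,q=blob(I["scene"],col,a),blob(I["side"],col,b); print(col,p,q)
    print(tri([ray(cam("scene"),p[0][0]),ray(cam("side"),q[0][0])]),plane(cam("scene"),p[0][0],.026),plane(cam("side"),q[0][0],.026))
a=cv2.resize(I["scene"][170:290,190:440],None,fx=3.2,fy=3.2,interpolation=cv2.INTER_CUBIC)
b=cv2.resize(I["side"][165:285,250:375],None,fx=1.6,fy=1.6,interpolation=cv2.INTER_CUBIC)
cv2.imwrite("pics/crop.png",a[:,:,::-1])
E
```

```text
red (((227.5, 188.35714721679688), 7.788766384124756), 155.0) (((296.9117736816406, 181.2058868408203), 5.865513801574707), 68.0)
(array([0.49972387, 0.32894592, 0.02598915]), [np.float64(0.0015648100075860373), np.float64(0.0015648100075860089)]) [0.4971994  0.32591372 0.026     ] [0.50031278 0.33361512 0.026     ]
blue (((392.5, 249.5), 9.617792129516602), 191.5) (((310.5, 250.5), 7.905794143676758), 73.5)
(array([ 0.50728996, -0.29043743,  0.02764761]), [np.float64(0.002926965467072692), np.float64(0.0029269654670726884)]) [ 0.50505643 -0.29225755  0.026     ] [ 0.50889969 -0.28135806  0.026     ]
```

View pics/crop.png

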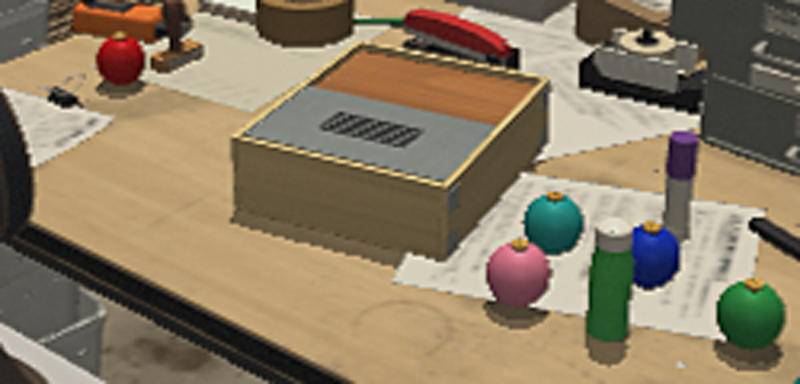

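The crop shows the case rim corners at crop px (234,138), (444,184), (549,77) and (368,42), with the ribs centred at (372,129). The stamp and clip flank the red bauble. The bottle, glue stick, teal and pink baubles surround the blue one.

```bash
python3 - <<'E'
from h import *
C=cam("scene")
P=[plane(C,(u/3.2+190-.3,v/3.2+170-.3),.072) for u,v in((234,138),(444,184),(549,77),(368,42),(372,129))]
P=np.array(P);print(P.round(4))
print([np.linalg.norm(P[i]-P[(i+1)%4]).round(4) for i in range(4)],[np.degrees(np.arctan2(*(P[(i+1)%4]-P[i])[1::-1])).round(1) for i in range(4)],P[:4].mean(0))
E
```

```text
[[ 0.3805  0.0446  0.072 ]
 [ 0.4287 -0.1439  0.072 ]
 [ 0.6556 -0.0949  0.072 ]
 [ 0.6121  0.0893  0.072 ]
 [ 0.468  -0.0358  0.072 ]]
[np.float64(0.1945), np.float64(0.2321), np.float64(0.1892), np.float64(0.2359)] [np.float64(-75.6), np.float64(12.2), np.float64(103.3), np.float64(-169.1)] [ 0.51923609 -0.02622455  0.072     ]
```

```bash
cat >> h.py <<'E'
import json,os
def getc():
    return json.load(open("cmd.json")) if os.path.exists("cmd.json") else [.281,.614,.227,-24.63]
def mv(*targets,frm=None):
    """targets (x,y,z,yaw): prints rounded rows from the commanded pose; stores the last as commanded"""
    c=np.array(frm or getc()); Rm=R.from_euler("xyz",[180,0,c[3]],degrees=True)
    for t in targets:
        s=Rm.inv().apply(np.array(t[:3])-c[:3]).round(4); a=-np.radians((t[3]-c[3]+180)%360-180).round(3)
        print([*s.tolist(),0,0,round(float(a),3)])
    e=c[:3]+Rm.apply(s); json.dump([*e.tolist(),float(c[3]-np.degrees(a))],open("cmd.json","w"))
E
python3 -c "
from h import *
mv((.46,-.03,.25,12))"
```

```text
[0.4311, 0.5108, -0.023, 0, 0, -0.639]
```

Emit:
carry_out(rows=[[0.4311,0.5108,-0.023,0,0,-0.639],[0.4311,0.5108,-0.023,0,0,-0.639],[0.4311,0.5108,-0.023,0,0,-0.639],[0.4311,0.5108,-0.023,0,0,-0.639],[0.4311,0.5108,-0.023,0,0,-0.639],[0.4311,0.5108,-0.023,0,0,-0.639],[0.4311,0.5108,-0.023,0,0,-0.639],[0.4311,0.5108,-0.023,0,0,-0.639]], grip=-1)

```text
clock: 1.15
tool_pos: [0.4151, 0.1302, 0.2441]
orientation: [-180.0, -0.0, 12.0]
force: [1.8, 0.9, 0.9]
opening: 0.0132
gripper_force: 0.0
```

```bash
python3 - <<'E'
from h import *
viewer.snapshot("wrist")
o=telemetry.get_obs(); im=viewer.snapshot("wrist"); cv2.imwrite("pics/w1.png",im[:,:,::-1]); print(o["tool_pos"],o["orientation"])
json.dump({k:np.array(o[k]).tolist() for k in("tool_pos","orientation")},open("w1.json","w"))
p=np.array(o["tool_pos"]); mv((.46,-.03,.25,12),frm=[*p,12])
E
```

```text
[0.41543391 0.12481487 0.24417741] [1.79937241e+02 2.21485541e-02 1.18599843e+01]
[0.0114, 0.1607, -0.0058, 0, 0, -0.0]
```

View pics/w1.png

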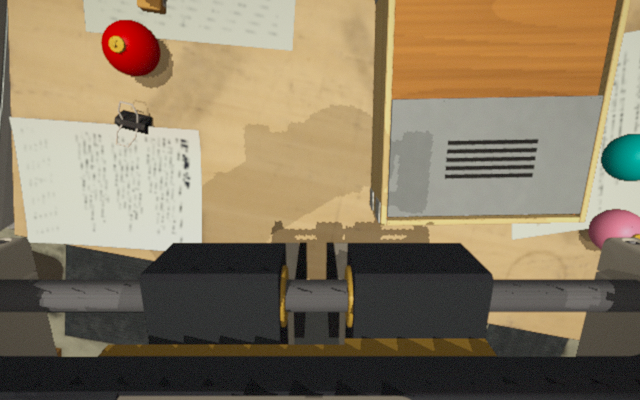

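The wrist view shows the red bauble at (130,47), the clip at (133,121), and the stamp at (152,3). The lid is the grey quad spanning (388..603, 95..217), with the ribs centred at (491,159).

```bash
python3 - <<'E'
from h import *
o=json.load(open("w1.json")); C=cam("wrist",o); im=cv2.imread("pics/w1.png")
h=cv2.cvtColor(im,cv2.COLOR_BGR2HSV)
m=np.zeros(h.shape[:2],np.uint8); m[130:190,440:545]=(h[130:190,440:545,2]<70)*255
v,u=np.nonzero(m); P=np.array([plane(C,(a,b),.072)[:2] for a,b in zip(u,v)],np.float32)
(c,s,a)=cv2.minAreaRect(P); print("ribs",c,s,a,len(P))
L=((391,98),(603,95),(583,217),(388,217))
Q=np.array([plane(C,p,.072) for p in L]); print(Q.round(4),Q.mean(0))
for i in range(4):
    d=Q[(i+1)%4]-Q[i]; print(np.linalg.norm(d).round(4),np.degrees(np.arctan2(d[1],d[0])).round(1))
b=blob(im[:,:,::-1].copy(),"red",(90,10,170,85)); print(b,plane(C,b[0][0],.026))
# clip and stamp base
print("clip",plane(C,(133,121),.01),"stamp",plane(C,(152,10),0))
E
```

```text
ribs (0.4721512198448181, -0.03157838433980942) (0.034862957894802094, 0.08287860453128815) 12.931394577026367 1235
[[ 0.506   0.0751  0.072 ]
 [ 0.5479 -0.1114  0.072 ]
 [ 0.4358 -0.1415  0.072 ]
 [ 0.396   0.0482  0.072 ]] [ 0.47141761 -0.03239492  0.072     ]
0.1911 -77.3
0.116 -165.0
0.1938 101.9
0.1132 13.8
(((130.52618408203125, 47.379581451416016), 31.258716583251953), 2438.0) [0.50164491 0.33098559 0.026     ]
clip [0.42802584 0.33178245 0.01      ] stamp [0.54293353 0.3246799  0.        ]
```

```bash
python3 - <<'E'
from h import *
mv((.472,-.032,.12,12.8),(.472,-.032,.082,12.8),frm=[*telemetry.get_obs()["tool_pos"],12])
E
```

```text
[0.0222, 0.1678, 0.124, 0, 0, -0.014]
[0.0222, 0.1678, 0.162, 0, 0, -0.014]
```

Emit:
carry_out(rows=[[0.0055,0.042,0.031,0,0,-0.005],[0.011,0.084,0.062,0,0,-0.01],[0.0166,0.126,0.093,0,0,-0.014],[0.0222,0.1678,0.124,0,0,-0.014],[0.0222,0.1678,0.15,0,0,-0.014],[0.0222,0.1678,0.162,0,0,-0.014],[0.0222,0.1678,0.162,0,0,-0.014],[0.0222,0.1678,0.162,0,0,-0.014]])

```text
clock: 2.25
tool_pos: [0.4724, -0.0266, 0.0828]
orientation: [180.0, -0.1, 12.9]
force: [0.3, 0.3, 0.6]
opening: 0.0006
gripper_force: 0.0
```

Emit:
carry_out(rows=[[0,0.004,0.006,0,0,0],[0,0.005,0.009,0,0,0],[0,0.005,0.011,0,0,0],[0,0.005,0.012,0,0,0],[0,0.005,0.012,0,0,0]])

```text
clock: 2.88
tool_pos: [0.4753, -0.0318, 0.0717]
orientation: [180.0, -0.3, 12.9]
force: [-0.7, 1.0, 13.8]
opening: 0.0007
gripper_force: 6.8
```

Emit:
carry_out(rows=[[0.004,0,-0.0002,0,0,0],[0.012,0,-0.0002,0,0,0],[0.02,0,-0.0002,0,0,0],[0.028,0,-0.0002,0,0,0],[0.034,0,-0.0002,0,0,0],[0.038,0,-0.0002,0,0,0],[0.04,0,-0.0002,0,0,0],[0.04,0,-0.0002,0,0,0]])

```text
clock: 3.88
tool_pos: [0.5141, -0.0229, 0.0717]
orientation: [180.0, -0.2, 12.8]
force: [0.4, 1.0, 11.3]
opening: 0.0005
gripper_force: 5.7
```

Emit:
carry_out(rows=[[0.006,0,0,0,0,0],[0.018,0,0,0,0,0],[0.03,0,0,0,0,0],[0.042,0,0,0,0,0],[0.054,0,0,0,0,0],[0.066,0,0,0,0,0],[0.073,0,0,0,0,0],[0.0755,0,0,0,0,0]])

```text
clock: 4.88
tool_pos: [0.5804, -0.008, 0.0715]
orientation: [180.0, 0.5, 12.8]
force: [-28.3, 2.2, 37.1]
opening: 0.0008
gripper_force: 18.9
```

Emit:
carry_out(rows=[[0.072,0,-0.001,0,0,0],[0.072,0,-0.005,0,0,0],[0.072,0,-0.03,0,0,0],[0.05,0,-0.08,0,0,0],[0.0,0,-0.13,0,0,0],[-0.03,-0.02,-0.17,0,0,0],[-0.03,-0.02,-0.17,0,0,0]], grip=1)

```text
clock: 5.75
tool_pos: [0.5514, 0.0067, 0.2448]
orientation: [-180.0, -0.5, 12.8]
force: [0.0, 0.4, 0.0]
opening: 0.065
gripper_force: 0.0
```

```bash
python3 - <<'E'
from h import *
viewer.snapshot("wrist")
o=telemetry.get_obs(); im=viewer.snapshot("wrist"); cv2.imwrite("pics/w2.png",im[:,:,::-1]); print(o["tool_pos"],o["orientation"])
json.dump({k:np.array(o[k]).tolist() for k in("tool_pos","orientation")},open("w2.json","w"))
E
```

```text
[0.55142416 0.006585   0.24241574] [-179.94812087   -0.28071003   12.82724034]
```

View pics/w2.png

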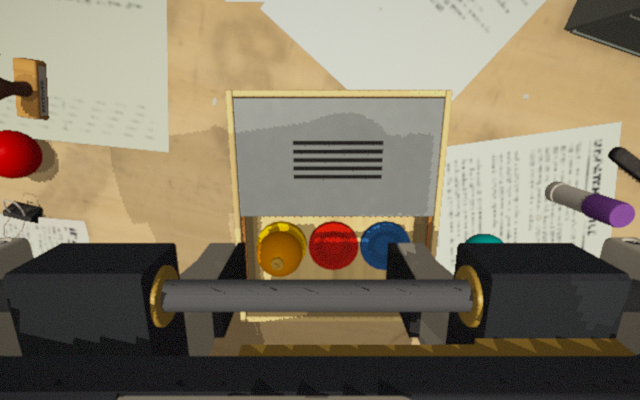

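Lid is open against the far rim. The pockets are amber (281,248, occupied), red (333,245) and blue (385,245). The stamp is at (30,88), the clip at (22,212) and the glue stick leans out at (590,200).

```bash
python3 - <<'E'
from h import *
o=json.load(open("w2.json")); C=cam("wrist",o); im=cv2.imread("pics/w2.png"); h=cv2.cvtColor(im,cv2.COLOR_BGR2HSV)
def pts(m,z):
    cs,_=cv2.findContours(m,cv2.RETR_EXTERNAL,cv2.CHAIN_APPROX_NONE); c=max(cs,key=cv2.contourArea)[:,0]
    return np.array([plane(C,p,z)[:2] for p in c],np.float32)
z=np.zeros(h.shape[:2],np.uint8)
m=z.copy(); m[135:182,285:392]=(h[135:182,285:392,2]<80)*255
v,u=np.nonzero(m); rib=cv2.minAreaRect(np.array([plane(C,p,.072)[:2] for p in zip(u,v)],np.float32)); print("ribs",rib)
for n,lo,hi,r in(("red",(172,120,60),(180,255,255),(300,215,362,275)),("red0",(0,150,60),(6,255,255),(300,215,362,275)),("blue",(95,100,40),(125,255,255),(355,215,412,275))):
    m=z.copy(); x0,y0,x1,y1=r; m[y0:y1,x0:x1]=cv2.inRange(h,lo,hi)[y0:y1,x0:x1]
    try: P=pts(m,.0145); print(n,cv2.minEnclosingCircle(P),cv2.minAreaRect(P))
    except Exception as e: print(n,e)
Q=[plane(C,p,.072) for p in((228,91),(451,91))]; print(Q, np.linalg.norm(Q[0]-Q[1]))
d=np.array([np.cos(np.radians(12.8)),np.sin(np.radians(12.8))]); mid=(Q[0]+Q[1])[:2]/2
print("case centre from rim",mid-d*.119, "seat",mid-d*.176)
E
```

```text
ribs ((0.5786396265029907, -0.007107071578502655), (0.03501022607088089, 0.0831775888800621), 12.855573654174805)
red ((0.45158886909484863, -0.05111071839928627), 9.999999747378752e-05) ((0.45158886909484863, -0.05111071839928627), (0.0, 0.0), 0.0)
red0 ((0.46995970606803894, -0.03167062997817993), 0.030271433293819427) ((0.46984508633613586, -0.031883545219898224), (0.06001560762524605, 0.057103462517261505), 12.864632606506348)
blue ((0.483857661485672, -0.0906653106212616), 0.029901113361120224) ((0.4857591688632965, -0.0867946669459343), (0.04928881302475929, 0.05825992301106453), 67.01032257080078)
[array([0.61686603, 0.10308053, 0.072     ]), array([ 0.66123324, -0.09140931,  0.072     ])] 0.1994862104140342
case centre from rim [ 0.52300686 -0.02052866] seat [ 0.46742335 -0.03315693]
```

```bash
python3 - <<'E'
from h import *
C=cam("wrist",json.load(open("w2.json")))
for n,p,z in(("base far-right",(46,60),.02),("base near-right",(47,118),.02),("base nearleft",(17,118),.02),("handle top?",(5,88),.07),("clip",(40,212),.01)):
    print(n,plane(C,p,z).round(3))
mv((.49,.31,.25,12.8),frm=[*telemetry.get_obs()["tool_pos"],12.83])
E
```

```text
base far-right [0.604 0.3   0.02 ]
base near-right [0.546 0.298 0.02 ]
base nearleft [0.539 0.329 0.02 ]
handle top? [0.575 0.299 0.07 ]
clip [0.433 0.311 0.01 ]
[0.0076, -0.3096, -0.0093, 0, 0, 0.001]
```

```bash
python3 - <<'E'
from h import *
mv((.501,.330,.20,0),frm=[*telemetry.get_obs()["tool_pos"],12.83])
E
```

```text
[0.0228, -0.3267, 0.0407, 0, 0, 0.224]
```

Emit:
carry_out(rows=[[0.004,-0.06,0.007,0,0,0.04],[0.008,-0.12,0.014,0,0,0.08],[0.012,-0.18,0.021,0,0,0.12],[0.016,-0.24,0.028,0,0,0.16],[0.02,-0.29,0.035,0,0,0.2],[0.0228,-0.3267,0.0407,0,0,0.224],[0.0228,-0.3267,0.0407,0,0,0.224],[0.0228,-0.3267,0.0407,0,0,0.224]])

```text
clock: 6.85
tool_pos: [0.5014, 0.3293, 0.1976]
orientation: [179.9, 0.1, -0.0]
force: [0.2, 0.7, 0.3]
opening: 0.0879
gripper_force: 0.0
```

```bash
python3 - <<'E'
from h import *
viewer.snapshot("side")
o=telemetry.get_obs(); im=viewer.snapshot("wrist"); cv2.imwrite("pics/w3.png",im[:,:,::-1]); print(o["tool_pos"],o["orientation"],o["clock"])
C=cam("wrist",o); b=blob(im,"red",(200,50,440,350)); print(b,plane(C,b[0][0],.026))
E
```

```text
[0.50167928 0.32897286 0.19814268] [ 1.79910810e+02  7.74654649e-02 -7.12367695e-02] 6.9
(((315.83447265625, 183.4034423828125), 26.721088409423828), 2117.5) [0.50078486 0.32955477 0.026     ]
```

View pics/w3.png

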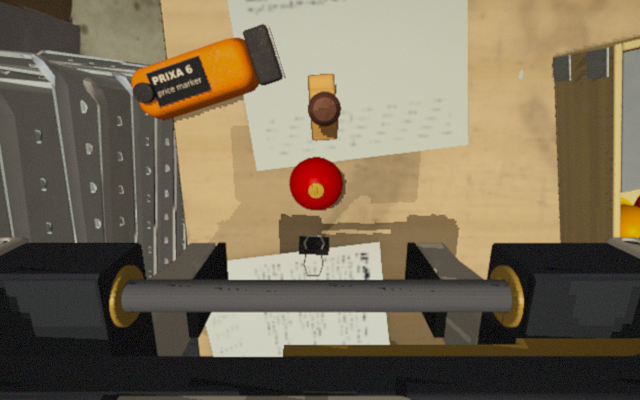

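The wrist view shows the red bauble at (316,183) centred between the fingers. The stamp is ahead of it, the clip behind it, and both finger sides are free.

Emit:
carry_out(rows=[[-0.001,-0.0005,0.04,0,0,0],[-0.001,-0.0005,0.08,0,0,0],[-0.001,-0.0005,0.12,0,0,0],[-0.001,-0.0005,0.15,0,0,0],[-0.001,-0.0005,0.175,0,0,0],[-0.001,-0.0005,0.188,0,0,0],[-0.001,-0.0005,0.191,0,0,0],[-0.001,-0.0005,0.191,0,0,0]])

```text
clock: 7.95
tool_pos: [0.5012, 0.3305, 0.009]
orientation: [-180.0, -0.0, -0.1]
force: [-1.0, 0.4, -0.2]
opening: 0.0874
gripper_force: 0.0
```

Emit:
carry_out(rows=[[0,0,0,0,0,0],[0,0,0,0,0,0],[0,0,0,0,0,0],[0,0,0,0,0,0],[0,0,0,0,0,0],[0,0,0,0,0,0]], grip=-1)

```text
clock: 8.7
tool_pos: [0.5007, 0.3303, 0.0084]
orientation: [180.0, -0.0, -0.0]
force: [0.2, -0.9, 2.3]
opening: 0.0509
gripper_force: 30.0
```

```bash
python3 - <<'E'
from h import *
o=telemetry.get_obs();print(o["opening"],o["tool_pos"])
mv((.470,-.0317,.15,-77.2),frm=[*o["tool_pos"],0])
E
```

```text
0.050882081615803675 [0.50068647 0.33030739 0.00840289]
[-0.0307, 0.362, -0.1416, 0, 0, 1.347]
```

Emit:
carry_out(rows=[[0,0,-0.005,0,0,0],[0,0,-0.02,0,0,0],[0,0,-0.05,0,0,0],[0,0,-0.09,0,0,0],[0,0,-0.13,0,0,0],[0,0,-0.14,0,0,0],[0,0,-0.142,0,0,0]])

```text
clock: 9.57
tool_pos: [0.5007, 0.3305, 0.1514]
orientation: [-179.9, -0.1, -0.1]
force: [-0.4, 0.9, -1.1]
opening: 0.0509
gripper_force: 30.0
```

Emit:
carry_out(rows=[[-0.002,0.025,0,0,0,0.1],[-0.006,0.075,0,0,0,0.28],[-0.01,0.125,0,0,0,0.46],[-0.015,0.175,0,0,0,0.64],[-0.019,0.225,0,0,0,0.82],[-0.023,0.275,0,0,0,1.0],[-0.027,0.32,0,0,0,1.18],[-0.0295,0.35,0,0,0,1.3]])

```text
clock: 10.58
tool_pos: [0.4695, -0.0217, 0.1492]
orientation: [179.9, 0.0, -74.9]
force: [0.1, 0.3, 0.3]
opening: 0.0508
gripper_force: 30.0
```

Emit:
carry_out(rows=[[-0.003,0.011,0,0,0,0.04],[-0.003,0.012,0,0,0,0.047],[-0.003,0.012,0,0,0,0.047],[-0.003,0.012,0,0,0,0.047]])

```text
clock: 11.08
tool_pos: [0.4588, -0.0196, 0.1501]
orientation: [180.0, -0.0, -77.1]
force: [1.0, -1.2, -0.7]
opening: 0.0508
gripper_force: 30.0
```

```bash
python3 - <<'E'
from h import *
o=telemetry.get_obs(); im=viewer.snapshot("wrist"); cv2.imwrite("pics/w4.png",im[:,:,::-1]); print(o["tool_pos"],o["orientation"],o["clock"])
json.dump({k:np.array(o[k]).tolist() for k in("tool_pos","orientation")},open("w4.json","w"))
mv((.470,-.0317,.10,-77.2),frm=[*o["tool_pos"],o["orientation"][2]])
E
```

```text
[ 0.45876747 -0.01959558  0.15005575] [ 1.79979902e+02 -5.69644222e-03 -7.71440494e+01] 11.075
[0.0143, -0.0083, 0.0501, 0, 0, 0.001]
```

View pics/w4.png

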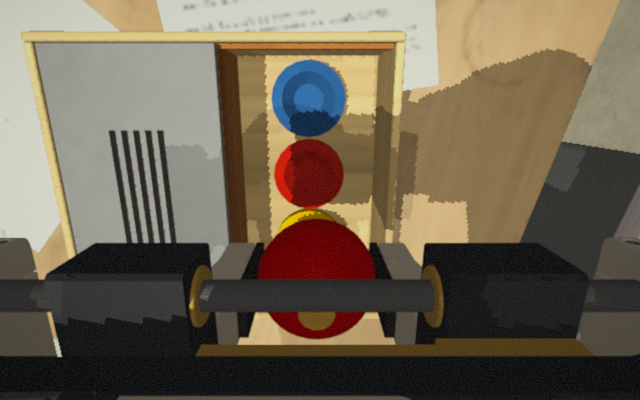

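Both empty pockets are fully visible: blue at (310,97), red at (309,173). The held red bauble is upright between the pads.

```bash
python3 - <<'E'
from h import *
C=cam("wrist",json.load(open("w4.json"))); im=cv2.imread("pics/w4.png"); h=cv2.cvtColor(im,cv2.COLOR_BGR2HSV)
for n,lo,hi,r in(("red",(0,120,30),(8,255,255),(262,132,352,212)),("blue",(98,100,30),(125,255,255),(262,50,352,142))):
    m=np.zeros(h.shape[:2],np.uint8); x0,y0,x1,y1=r; m[y0:y1,x0:x1]=cv2.inRange(h,lo,hi)[y0:y1,x0:x1]
    cs,_=cv2.findContours(m,cv2.RETR_EXTERNAL,cv2.CHAIN_APPROX_NONE); c=max(cs,key=cv2.contourArea)[:,0]
    P=np.array([plane(C,p,.0145)[:2] for p in c],np.float32); print(n,cv2.minEnclosingCircle(P),cv2.fitEllipse(P))
# dimple inner of blue, far lid edge
print([plane(C,p,.072).round(4).tolist() for p in((219,44),(229,200),(404,34))])
E
```

```text
red ((0.46823740005493164, -0.03270699828863144), 0.030064614489674568) ((0.4686681628227234, -0.032680097967386246), (0.05775557830929756, 0.05870112404227257), 0.413799911737442)
blue ((0.48228535056114197, -0.09265777468681335), 0.029309501871466637) ((0.4822753667831421, -0.09277493506669998), (0.057436052709817886, 0.057566262781620026), 118.70323944091797)
[[0.542, -0.1121, 0.072], [0.5203, -0.014, 0.072], [0.4317, -0.1432, 0.072]]
```

Emit:
carry_out(rows=[[0.007,-0.0035,0,0,0,0],[0.0146,-0.0071,0.01,0,0,0],[0.0146,-0.0071,0.03,0,0,0],[0.0146,-0.0071,0.05,0,0,0],[0.0146,-0.0071,0.07,0,0,0],[0.0146,-0.0071,0.085,0,0,0],[0.0146,-0.0071,0.09,0,0,0],[0.0146,-0.0071,0.09,0,0,0]])

```text
clock: 12.12
tool_pos: [0.4686, -0.033, 0.0599]
orientation: [179.9, -0.0, -77.2]
force: [-0.0, 0.6, 1.1]
opening: 0.0507
gripper_force: 30.0
```

Emit:
carry_out(rows=[[-0.0005,0,0.012,0,0,0],[-0.0005,0,0.024,0,0,0],[-0.0005,0,0.032,0,0,0],[-0.0005,0,0.038,0,0,0],[-0.0005,0,0.041,0,0,0],[-0.0005,0,0.043,0,0,0],[-0.0005,0,0.044,0,0,0],[-0.0005,0,0.0443,0,0,0]])

```text
clock: 13.12
tool_pos: [0.4687, -0.0321, 0.0161]
orientation: [-180.0, 0.0, -77.2]
force: [-0.4, 0.4, -0.7]
opening: 0.0505
gripper_force: 30.0
```

Emit:
carry_out(rows=[[0,0,0.0006,0,0,0],[0,0,0.0012,0,0,0],[0,0,0.0013,0,0,0]])

```text
clock: 13.5
tool_pos: [0.4686, -0.0322, 0.0147]
orientation: [180.0, -0.0, -77.2]
force: [-0.8, -0.1, -0.3]
opening: 0.0508
gripper_force: 30.0
```

Emit:
carry_out(rows=[[0,0,0,0,0,0],[0,0,0,0,0,0],[0,0,0,0,0,0],[0,0,0,0,0,0]], grip=0.38)

```text
clock: 14.0
tool_pos: [0.4686, -0.0322, 0.0147]
orientation: [-180.0, -0.0, -77.2]
force: [-0.4, -0.6, 0.3]
opening: 0.0605
gripper_force: 0.0
```

Emit:
carry_out(rows=[[0,0,-0.01,0,0,0],[0,0,-0.03,0,0,0],[0,0,-0.065,0,0,0],[0,0,-0.12,0,0,0],[0,0,-0.18,0,0,0],[0,0,-0.22,0,0,0]])

```text
clock: 14.75
tool_pos: [0.469, -0.0322, 0.2386]
orientation: [-179.8, 0.0, -77.2]
force: [1.3, -0.2, -0.0]
opening: 0.0606
gripper_force: 0.0
```

```bash
python3 - <<'E'
from h import *
o=telemetry.get_obs(); print(o["tool_pos"])
mv((.507,-.28,.235,-40),frm=[.4686,-.0322,.2347,-77.2])
E
```

```text
[ 0.46896976 -0.03219123  0.23857943]
[0.2501, 0.0175, -0.0003, 0, 0, -0.649]
```

Emit:
carry_out(rows=[[0.05,0.0035,0,0,0,-0.13],[0.1,0.007,0,0,0,-0.26],[0.15,0.01,0,0,0,-0.39],[0.2,0.014,0,0,0,-0.52],[0.235,0.0165,0,0,0,-0.62],[0.2501,0.0175,0,0,0,-0.649],[0.2501,0.0175,0,0,0,-0.649]], grip=1)

```text
clock: 15.62
tool_pos: [0.5064, -0.2809, 0.2348]
orientation: [180.0, 0.0, -40.1]
force: [-0.4, 1.1, -0.6]
opening: 0.0877
gripper_force: 0.0
```

```bash
python3 - <<'E'
from h import *
viewer.snapshot("side")
o=telemetry.get_obs(); im=viewer.snapshot("wrist"); cv2.imwrite("pics/w5.png",im[:,:,::-1]); print(o["tool_pos"],o["orientation"],o["clock"])
json.dump({k:np.array(o[k]).tolist() for k in("tool_pos","orientation")},open("w5.json","w"))
C=cam("wrist",o); b=blob(im,"blue",(150,50,500,350)); print(b,plane(C,b[0][0],.026))
E
```

```text
[ 0.50642743 -0.28018185  0.23493057] [-1.79995705e+02  9.61870601e-03 -4.01385515e+01] 15.675
(((323.2771301269531, 167.08346557617188), 23.545639038085938), 1639.0) [ 0.50816798 -0.29082699  0.026     ]
```

View pics/w5.png

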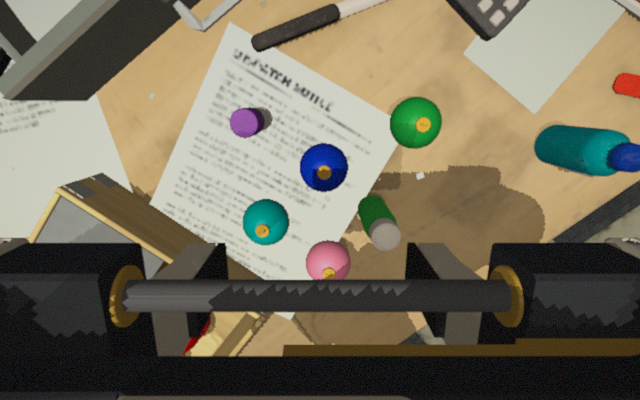

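The blue bauble is at (323,167), with teal at (265,222), pink (328,263), green (415,122), the glue stick cap at (247,122) and the bottle's white cap at (385,236).

```bash
python3 - <<'E'
from h import *
C=cam("wrist",json.load(open("w5.json"))); b=np.array([.508,-.2907])
ob={"glue":((241,123),.096,.013),"moist":((386,236),.095,.0165),"teal":((265,222),.026,.026),"pink":((328,263),.026,.026),"green":((415,122),.026,.026)}
P={k:(plane(C,p,z)[:2],r) for k,(p,z,r) in ob.items()}
for k,(p,r) in P.items(): print(k,p.round(4),(p-b).round(4),np.linalg.norm(p-b).round(4),np.degrees(np.arctan2(*(p-b)[::-1])).round(0))
def dist(p,yaw,hx,hy,cy=0):
    a=np.radians(yaw); d=p-b; q=np.array([d@[np.cos(a),np.sin(a)],d@[np.sin(a),-np.cos(a)]])
    return np.linalg.norm(np.maximum(np.abs(q-[0,cy])-[hx,hy],0))
for yaw in range(-100,81,5):
    body=min(dist(P[k][0],yaw,.039,.0965)-P[k][1] for k in("glue","moist"))
    fing=min(min(dist(p,yaw,.012,.0105,s*.0545)-r for s in(1,-1)) for p,r in P.values())
    print(yaw,round(body,4),round(fing,4))
E
```

```text
glue [ 0.591  -0.2694] [0.083  0.0213] 0.0857 14.0
moist [ 0.4331 -0.3008] [-0.0749 -0.0101] 0.0756 -172.0
teal [ 0.5025 -0.2022] [-0.0055  0.0885] 0.0887 94.0
pink [ 0.4193 -0.2238] [-0.0887  0.0669] 0.1111 143.0
green [ 0.4836 -0.3923] [-0.0244 -0.1016] 0.1045 -104.0
-100 -0.0165 -0.0035
-95 -0.0165 -0.0066
-90 -0.0165 -0.0066
-85 -0.0165 -0.006
-80 -0.0165 -0.006
-75 -0.0165 -0.0066
-70 -0.0165 -0.0068
-65 -0.0165 -0.0038
-60 -0.0165 0.0009
-55 -0.0165 0.0063
-50 -0.0151 0.0119
-45 -0.0097 0.0173
-40 -0.0046 0.0189
-35 0.0 0.0156
-30 0.0043 0.0121
-25 0.0081 0.007
-20 0.0114 0.0026
-15 0.0142 -0.0009
-10 0.0165 -0.003
-5 0.0182 -0.0032
0 0.0194 -0.0025
5 0.02 -0.0023
10 0.02 -0.0029
15 0.0194 -0.0033
20 0.0183 -0.002
25 0.0166 0.001
30 0.0144 0.0051
35 0.0116 0.0099
40 0.0084 0.0152
45 0.0046 0.0191
50 0.0004 0.0199
55 -0.0043 0.02
60 -0.0093 0.0177
65 -0.0147 0.0123
70 -0.0165 0.0067
75 -0.0165 0.0013
80 -0.0165 -0.0035
```

```bash
python3 - <<'E'
from h import *
mv((.508,-.2907,.2,35),frm=[.5068,-.2803,.236,-40.1])
E
```

```text
[0.0076, 0.0072, 0.036, 0, 0, -1.311]
```

Emit:
carry_out(rows=[[0.0076,0.0072,0.005,0,0,-0.17],[0.0076,0.0072,0.01,0,0,-0.34],[0.0076,0.0072,0.015,0,0,-0.51],[0.0076,0.0072,0.02,0,0,-0.68],[0.0076,0.0072,0.025,0,0,-0.85],[0.0076,0.0072,0.03,0,0,-1.02],[0.0076,0.0072,0.036,0,0,-1.19],[0.0076,0.0072,0.036,0,0,-1.311]], grip=0.73)

```text
clock: 16.73
tool_pos: [0.5078, -0.2892, 0.1987]
orientation: [-180.0, 0.0, 35.4]
force: [-0.4, 0.5, 1.1]
opening: 0.0756
gripper_force: 0.0
```

```bash
python3 - <<'E'
from h import *
viewer.snapshot("side");viewer.snapshot("side");viewer.snapshot("side")
o=telemetry.get_obs(); im=viewer.snapshot("wrist"); cv2.imwrite("pics/w6.png",im[:,:,::-1]); print(o["tool_pos"],o["orientation"],o["clock"],o["opening"])
C=cam("wrist",o); b=blob(im,"blue",(200,80,440,280)); print(b,plane(C,b[0][0],.026))
h=cv2.cvtColor(im,cv2.COLOR_RGB2HSV); m=cv2.inRange(h,(132,60,50),(155,255,255)); cs,_=cv2.findContours(m,0,1); c=max(cs,key=cv2.contourArea); print("glue",cv2.boundingRect(c), plane(C,cv2.minEnclosingCircle(c)[0],.09))
p=plane(C,b[0][0],.026); mv((p[0],p[1],.0075,35),frm=[*o["tool_pos"],o["orientation"][2]])
E
```

```text
[ 0.50812382 -0.28954501  0.19913623] [ 1.79979253e+02 -2.31557599e-02  3.49989898e+01] 16.875 0.07615817854479376
(((317.588623046875, 183.58096313476562), 25.71170425415039), 1983.5) [ 0.50819419 -0.29085589  0.026     ]
glue (341, 81, 36, 35) [ 0.58953521 -0.2696282   0.09      ]
[-0.0007, 0.0011, 0.1916, 0, 0, -0.0]
```

Consistent across three views; descend and grasp.

Emit:
carry_out(rows=[[-0.0007,0.001,0.04,0,0,0],[-0.0007,0.001,0.08,0,0,0],[-0.0007,0.001,0.12,0,0,0],[-0.0007,0.001,0.15,0,0,0],[-0.0007,0.001,0.175,0,0,0],[-0.0007,0.001,0.188,0,0,0],[-0.0007,0.001,0.191,0,0,0],[-0.0007,0.001,0.191,0,0,0]])

```text
clock: 17.92
tool_pos: [0.5086, -0.2917, 0.0084]
orientation: [180.0, -0.0, 35.1]
force: [-0.4, 0.6, 0.8]
opening: 0.0757
gripper_force: 0.0
```

Emit:
carry_out(rows=[[0,0,0,0,0,0],[0,0,0,0,0,0],[0,0,0,0,0,0],[0,0,0,0,0,0],[0,0,0,0,0,0]], grip=-1)

```text
clock: 18.55
tool_pos: [0.5082, -0.2916, 0.0081]
orientation: [180.0, -0.0, 35.1]
force: [-2.1, 1.4, 4.8]
opening: 0.0505
gripper_force: 30.0
```

Emit:
carry_out(rows=[[0,0,-0.005,0,0,0],[0,0,-0.02,0,0,0],[0,0,-0.05,0,0,0],[0,0,-0.09,0,0,0],[0,0,-0.13,0,0,0],[0,0,-0.15,0,0,0],[0,0,-0.152,0,0,0]])

```text
clock: 19.42
tool_pos: [0.5089, -0.2918, 0.1622]
orientation: [179.8, -0.2, 35.1]
force: [-0.2, 0.7, -0.4]
opening: 0.0504
gripper_force: 30.0
```

```bash
python3 - <<'E'
from h import *
o=telemetry.get_obs()
t=(.483,-.092)
mv((t[0]+.01,t[1]-.03,.16,-77.2),frm=[*o["tool_pos"],35])
E
```

```text
[0.0844, -0.1483, 0.0022, 0, 0, 1.958]
```

Emit:
carry_out(rows=[[0.012,-0.02,0,0,0,0.15],[0.024,-0.042,0,0,0,0.33],[0.036,-0.063,0,0,0,0.51],[0.048,-0.085,0,0,0,0.69],[0.06,-0.106,0,0,0,0.87],[0.072,-0.127,0,0,0,1.05],[0.08,-0.142,0,0,0,1.23],[0.0844,-0.1483,0,0,0,1.4]])

```text
clock: 20.42
tool_pos: [0.491, -0.1209, 0.1589]
orientation: [179.9, 0.1, -45.4]
force: [0.9, -0.7, -0.1]
opening: 0.0505
gripper_force: 30.0
```

Emit:
carry_out(rows=[[0,0,0,0,0,0.18],[0,0,0,0,0,0.36],[0,0,0,0,0,0.52],[0,0,0,0,0,0.558],[0,0,0,0,0,0.558]])

```text
clock: 21.05
tool_pos: [0.4912, -0.1217, 0.159]
orientation: [179.9, 0.0, -77.1]
force: [-0.0, -0.7, -0.9]
opening: 0.0508
gripper_force: 30.0
```

```bash
python3 - <<'E'
from h import *
o=telemetry.get_obs(); im=viewer.snapshot("wrist"); cv2.imwrite("pics/w7.png",im[:,:,::-1]); print(o["tool_pos"],o["orientation"],o["clock"])
mv((.483,-.092,.06,-77.2),frm=[*o["tool_pos"],o["orientation"][2]])
s=viewer.snapshot("scene")
E
```

```text
[ 0.49124594 -0.12171748  0.15896633] [ 1.79922766e+02  1.76478455e-02 -7.70930472e+01] 21.05
[-0.0308, 0.0014, 0.099, 0, 0, 0.002]
```

View pics/w7.png

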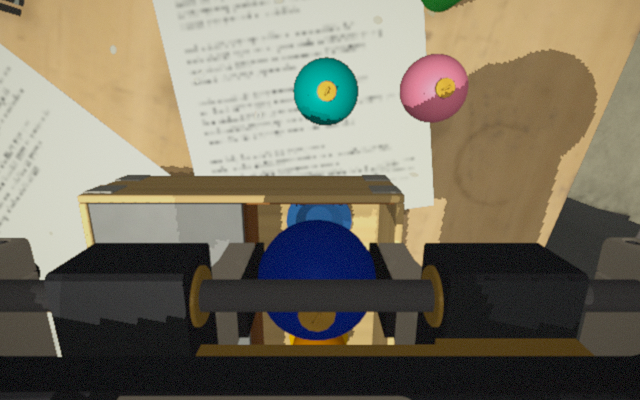

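The held blue bauble is upright, the blue pocket shows at (320,215), and teal and pink are undisturbed. I'll check where the seated red one should appear.

```bash
python3 - <<'E'
from h import *
o=telemetry.get_obs(); 
def proj(C,P):
    K,T=C; q=np.linalg.inv(T)@[*P,1]; return (K@q[:3]/q[2])[:2].round(0)
C=cam("wrist",o); S=cam("scene"); D=cam("side")
for n,P in(("red",(.469,-.0322,.032)),("amber",(.455,.028,.032)),("bluepk",(.483,-.092,.0145))): print(n,proj(C,P),proj(S,P),proj(S,np.array(P)+[0,0,.032]),proj(D,np.array(P)+[0,0,.032]))
im=viewer.snapshot("scene"); a=im[170:260,240:400]; cv2.imwrite("pics/s7.png",cv2.resize(a,None,fx=4.5,fy=4.5,interpolation=cv2.INTER_CUBIC)[:,:,::-1])
E
```

```text
red [318. 291.] [305. 222.] [305. 212.] [293. 206.]
amber [318. 349.] [286. 218.] [286. 208.] [288. 200.]
bluepk [318. 222.] [325. 232.] [325. 222.] [298. 218.]
```

View pics/s7.png

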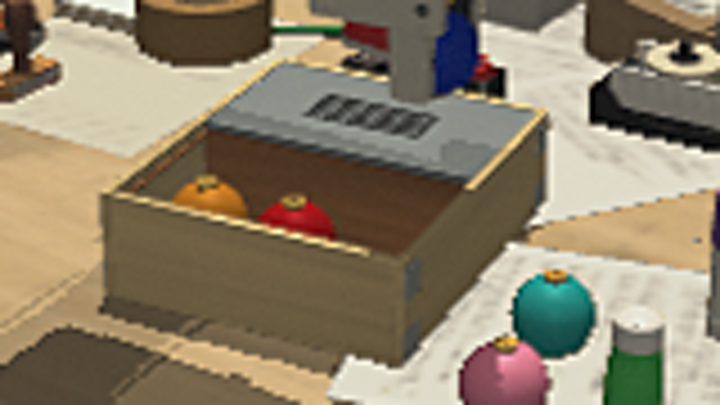

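The scene view shows red and amber seated upright side by side in the bay, with the lid open. Placing blue now.

Emit:
carry_out(rows=[[-0.015,0.0007,0,0,0,0],[-0.0308,0.0014,0.0,0,0,0],[-0.0308,0.0014,0.02,0,0,0],[-0.0308,0.0014,0.045,0,0,0],[-0.0308,0.0014,0.07,0,0,0],[-0.0308,0.0014,0.085,0,0,0],[-0.0308,0.0014,0.09,0,0,0],[-0.0308,0.0014,0.09,0,0,0]])

```text
clock: 22.2
tool_pos: [0.4836, -0.0915, 0.0698]
orientation: [180.0, -0.0, -77.1]
force: [0.7, -0.4, -0.6]
opening: 0.0507
gripper_force: 30.0
```

Emit:
carry_out(rows=[[0.0003,0.0005,0.014,0,0,0],[0.0003,0.0005,0.028,0,0,0],[0.0003,0.0005,0.039,0,0,0],[0.0003,0.0005,0.047,0,0,0],[0.0003,0.0005,0.051,0,0,0],[0.0003,0.0005,0.053,0,0,0],[0.0003,0.0005,0.054,0,0,0],[0.0003,0.0005,0.0543,0,0,0]])

```text
clock: 23.2
tool_pos: [0.4834, -0.0924, 0.0156]
orientation: [-180.0, -0.0, -77.1]
force: [0.6, 0.9, -0.4]
opening: 0.0506
gripper_force: 30.0
```

Emit:
carry_out(rows=[[0,0,0.0005,0,0,0],[0,0,0.001,0,0,0],[0,0,0.0012,0,0,0]])

```text
clock: 23.58
tool_pos: [0.4832, -0.0924, 0.0142]
orientation: [-180.0, -0.0, -77.1]
force: [0.3, 0.3, -0.6]
opening: 0.0508
gripper_force: 30.0
```

Emit:
carry_out(rows=[[0,0,0,0,0,0],[0,0,0,0,0,0],[0,0,0,0,0,0],[0,0,0,0,0,0]], grip=0.38)

```text
clock: 24.08
tool_pos: [0.4832, -0.0924, 0.0142]
orientation: [-180.0, -0.0, -77.1]
force: [0.3, -0.6, -0.3]
opening: 0.06
gripper_force: 0.0
```

Emit:
carry_out(rows=[[0,0,-0.01,0,0,0],[0,0,-0.03,0,0,0],[0,0,-0.065,0,0,0],[0,0,-0.12,0,0,0],[0,0,-0.18,0,0,0],[0,0,-0.22,0,0,0],[0,0,-0.22,0,0,0]])

```text
clock: 24.95
tool_pos: [0.4849, -0.0923, 0.2385]
orientation: [-179.6, -0.1, -77.1]
force: [-0.9, 0.1, -1.3]
opening: 0.0604
gripper_force: 0.0
```

```bash
python3 - <<'E'
from h import *
viewer.snapshot("side")
o=telemetry.get_obs(); im=viewer.snapshot("wrist"); print(o["tool_pos"],o["orientation"],o["clock"]); C=cam("wrist",o)
h=cv2.cvtColor(im,cv2.COLOR_RGB2HSV)
K,T=C; 
def proj(P): q=np.linalg.inv(T)@[*P,1]; return (K@q[:3]/q[2])[:2].round(1)
print("expect blue",proj((.4825,-.0925,.032)),"cap",proj((.4825,-.0925,.062)),"redcap",proj((.469,-.0322,.062)))
b=blob(im,"blue",(230,60,400,240)); print("blue",b,plane(C,b[0][0],.032))
m=np.zeros(h.shape[:2],np.uint8); m[60:240,230:400]=cv2.inRange(h,(15,90,90),(30,255,255))[60:240,230:400]
n,l,st,ce=cv2.connectedComponentsWithStats(m); print([(st[i,4],ce[i].round(1).tolist(),plane(C,ce[i],.06).round(4).tolist()) for i in range(1,n) if st[i,4]>15])
cv2.imwrite("pics/w8.png",im[:,:,::-1])
y=-77.1
mv((.577,-.0075,.16,12.8),frm=[*o["tool_pos"],o["orientation"][2]])
E
```

```text
[ 0.48368916 -0.09225912  0.23618497] [-1.79769134e+02 -6.72517874e-04 -7.71096623e+01] 25.0
expect blue [318.3 175.4] cap [318.4 181.6] redcap [318.  240.9]
blue (((317.75, 175.65625), 24.758798599243164), 1735.5) [ 0.48303133 -0.09208933  0.032     ]
[(np.int32(75), [324.5, 62.3], [0.5015, -0.199, 0.06]), (np.int32(9327), [332.9, 184.6], [0.4679, -0.0924, 0.06]), (np.int32(137), [317.5, 181.7], [0.4832, -0.0918, 0.06]), (np.int32(55), [318.2, 237.2], [0.4695, -0.0354, 0.06])]
[-0.0618, -0.1099, 0.0762, 0, 0, -1.569]
```

Emit:
carry_out(rows=[[-0.01,-0.018,0,0,0,-0.18],[-0.02,-0.036,0,0,0,-0.36],[-0.03,-0.055,0,0,0,-0.54],[-0.04,-0.073,0,0,0,-0.72],[-0.05,-0.092,0,0,0,-0.9],[-0.0618,-0.1099,0.02,0,0,-1.08],[-0.0618,-0.1099,0.05,0,0,-1.26],[-0.0618,-0.1099,0.0762,0,0,-1.43]], grip=-1)

```text
clock: 26.05
tool_pos: [0.5753, -0.0077, 0.1552]
orientation: [180.0, 0.2, 5.2]
force: [0.2, 0.5, 0.1]
opening: 0.0004
gripper_force: 0.0
```

Emit:
carry_out(rows=[[0,0,0.02,0,0,-0.13],[0,0,0.05,0,0,-0.139],[0,0,0.07,0,0,-0.139],[0,0,0.076,0,0,-0.139],[0,0,0.076,0,0,-0.139]])

```text
clock: 26.68
tool_pos: [0.5761, -0.0078, 0.0813]
orientation: [180.0, 0.1, 12.8]
force: [-0.2, 0.3, -0.5]
opening: 0.0002
gripper_force: 0.0
```

Emit:
carry_out(rows=[[0,0,0.005,0,0,0],[0,0,0.008,0,0,0],[0,0,0.0095,0,0,0],[0,0,0.0102,0,0,0],[0,0,0.0102,0,0,0]])

```text
clock: 27.3
tool_pos: [0.5766, -0.0076, 0.0719]
orientation: [180.0, -0.0, 12.8]
force: [-0.6, -0.4, -0.1]
opening: 0.0009
gripper_force: 0.0
```

Emit:
carry_out(rows=[[0,0,0.0005,0,0,0],[0,0,0.001,0,0,0],[0,0,0.001,0,0,0]])

```text
clock: 27.68
tool_pos: [0.5767, -0.0076, 0.0718]
orientation: [180.0, -0.0, 12.8]
force: [-3.0, 0.1, 8.6]
opening: 0.0005
gripper_force: 4.4
```

Good contact at 8.6 N; drag shut.

Emit:
carry_out(rows=[[-0.004,0,0.0001,0,0,0],[-0.012,0,0.0001,0,0,0],[-0.02,0,0.0001,0,0,0],[-0.028,0,0.0001,0,0,0],[-0.036,0,0.0001,0,0,0],[-0.044,0,0.0001,0,0,0],[-0.049,0,0.0001,0,0,0],[-0.05,0,0.0001,0,0,0]])

```text
clock: 28.68
tool_pos: [0.5288, -0.0185, 0.0718]
orientation: [180.0, -0.2, 12.8]
force: [1.7, 0.8, 5.5]
opening: 0.0001
gripper_force: 2.9
```

Emit:
carry_out(rows=[[-0.003,0,0.0004,0,0,0],[-0.01,0,0.0004,0,0,0],[-0.018,0,0.0004,0,0,0],[-0.026,0,0.0004,0,0,0],[-0.034,0,0.0004,0,0,0],[-0.042,0,0.0004,0,0,0],[-0.05,0,0.0004,0,0,0],[-0.053,0,0.0004,0,0,0]])

```text
clock: 29.68
tool_pos: [0.4776, -0.0302, 0.0717]
orientation: [180.0, -0.2, 12.8]
force: [1.8, -0.3, 8.8]
opening: 0.0002
gripper_force: 4.4
```

Emit:
carry_out(rows=[[-0.003,0,0,0,0,0],[-0.006,0,0,0,0,0],[-0.008,0,0,0,0,0],[-0.01,0,0,0,0,0],[-0.01,0,0,0,0,0]])

```text
clock: 30.3
tool_pos: [0.468, -0.0324, 0.0717]
orientation: [180.0, -0.2, 12.8]
force: [0.8, -0.1, 10.7]
opening: 0.0006
gripper_force: 5.3
```

Emit:
carry_out(rows=[[-0.001,0,0,0,0,0],[-0.002,0,0,0,0,0],[-0.003,0,0,0,0,0],[-0.003,0,0,0,0,0]])

```text
clock: 30.8
tool_pos: [0.4661, -0.0327, 0.0717]
orientation: [180.0, -0.3, 12.9]
force: [3.7, -0.3, 6.2]
opening: 0.0007
gripper_force: 3.3
```

Emit:
carry_out(rows=[[-0.001,0,0.0004,0,0,0],[-0.002,0,0.0004,0,0,0],[-0.0025,0,0.0004,0,0,0]])

```text
clock: 31.18
tool_pos: [0.4647, -0.0329, 0.0717]
orientation: [180.0, -0.4, 12.9]
force: [6.5, 0.5, 6.6]
opening: 0.0006
gripper_force: 3.4
```

Emit:
carry_out(rows=[[0.001,0,-0.001,0,0,0],[0.001,0,-0.006,0,0,0],[0,0,-0.03,0,0,0],[0,0,-0.08,0,0,0],[-0.02,0,-0.13,0,0,0],[-0.04,0,-0.17,0,0,0],[-0.04,0,-0.17,0,0,0]])

```text
clock: 32.05
tool_pos: [0.4217, -0.0429, 0.2427]
orientation: [-180.0, -0.3, 12.8]
force: [0.3, -0.6, -0.8]
opening: 0.0004
gripper_force: 0.0
```

```bash
python3 - <<'E'
from h import *
viewer.snapshot("side");viewer.snapshot("side")
o=telemetry.get_obs(); im=viewer.snapshot("wrist"); print(o["tool_pos"],o["orientation"],o["clock"],o["force"]); C=cam("wrist",o); K,T=C
q=np.linalg.inv(T)@[.472,-.032,.072,1]; u0,v0=(K@q[:3]/q[2])[:2]; print(u0,v0)
u0,v0=int(u0),int(v0); h=cv2.cvtColor(im,cv2.COLOR_RGB2HSV)
m=np.zeros(h.shape[:2],np.uint8); s=np.s_[max(v0-35,0):v0+35,u0-60:u0+60]; m[s]=(h[s][...,2]<70)*255
n,l,st,ce=cv2.connectedComponentsWithStats(m); print(st[1:][st[1:,4]>40].tolist())
v,u=np.nonzero(m); print(cv2.minAreaRect(np.array([plane(C,p,.072)[:2] for p in zip(u,v)],np.float32)))
d=np.array([.975,.2215])
# column profile through the lid along case x at y offset +-60 mm
for off in(-.06,.06):
    prof=[]
    for x in np.arange(-.075,.075,.0015):
        P=np.array([.4718,-.0318])+d*x+off*np.array([-d[1],d[0]]); q=np.linalg.inv(T)@[*P,.072,1]; w=(K@q[:3]/q[2])[:2].round().astype(int)
        prof.append((round(x*1000,1),*im[w[1],w[0]].tolist()) if 0<=w[1]<400 and 0<=w[0]<640 else None)
    print([p for p in prof if p and (abs(p[0])>46)])
cv2.imwrite("pics/w9.png",im[:,:,::-1])
E
```

```text
[ 0.42112619 -0.04280513  0.23963602] [-1.79965532e+02  1.02450638e-02  1.27733711e+01] 32.15 [-0.4322321  -0.10100628 -1.65399373]
317.60600257072105 128.18847614595197
[[271, 113, 93, 3, 275], [272, 122, 91, 3, 273], [272, 131, 91, 3, 273], [272, 140, 90, 3, 269], [273, 148, 89, 4, 310]]
((0.46830278635025024, -0.0322796069085598), (0.03416651487350464, 0.08290859311819077), 12.800313949584961)
[(np.float64(-75.0), 216, 217, 203), (np.float64(-73.5), 217, 219, 203), (np.float64(-72.0), 217, 219, 205), (np.float64(-70.5), 218, 220, 206), (np.float64(-69.0), 219, 220, 206), (np.float64(-67.5), 217, 220, 204), (np.float64(-66.0), 217, 219, 204), (np.float64(-64.5), 198, 190, 165), (np.float64(-63.0), 210, 182, 121), (np.float64(-61.5), 213, 184, 124), (np.float64(-60.0), 203, 175, 114), (np.float64(-58.5), 172, 155, 124), (np.float64(-57.0), 138, 139, 130), (np.float64(-55.5), 139, 139, 130), (np.float64(-54.0), 138, 138, 130), (np.float64(-52.5), 143, 142, 134), (np.float64(-51.0), 141, 140, 132), (np.float64(-49.5), 140, 140, 131), (np.float64(-48.0), 141, 140, 133), (np.float64(-46
[... 1337 characters left out ...]
4, 144, 137), (np.float64(-46.5), 141, 144, 133), (np.float64(46.5), 169, 169, 159), (np.float64(48.0), 167, 167, 158), (np.float64(49.5), 170, 169, 160), (np.float64(51.0), 170, 171, 160), (np.float64(52.5), 131, 129, 120), (np.float64(54.0), 176, 114, 53), (np.float64(55.5), 184, 123, 59), (np.float64(57.0), 184, 124, 63), (np.float64(58.5), 179, 119, 55), (np.float64(60.0), 177, 119, 60), (np.float64(61.5), 175, 115, 54), (np.float64(63.0), 186, 123, 56), (np.float64(64.5), 190, 128, 61), (np.float64(66.0), 193, 131, 63), (np.float64(67.5), 192, 130, 61), (np.float64(69.0), 191, 128, 59), (np.float64(70.5), 188, 128, 62), (np.float64(72.0), 182, 121, 57), (np.float64(73.5), 182, 122, 62)]
```

```bash
python3 -c "
from plant import workorder
print(workorder.close_job())"
```

```text
the job is handed in; nothing more can be done
None
```

The job is handed in with the red and blue baubles upright in their own pockets, the lid slid fully shut over them, and about 32 s used; the one odd moment was the opening drag, which ended with about 28 N sideways and 37 N vertical at the fingertips when the lid reached its stop.

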